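Lock the cam-arm coupler onto the grooved supply outlet

ROBOT

A 7-joint arm with a two-finger parallel gripper is mounted at the origin on the work surface. World frame = base frame: x ahead of the robot, y to its left, z up, the work surface at z = 0. Lengths are in m, angles in rad, forces in N, time in s.
With the tool pointing down it reaches from about 0.35 to 0.9 m from the base axis. Payload 8.1 kg.
Tool frame: the origin (TCP) lies on the centre line of the jaws, within the pads' length; the fingertips stand arm.tips_ahead ahead of it and the grasp point (between the pads) lies 8 mm behind it (arm.tips_ahead is the distance from the TCP to the fingertips, in m); z points along the fingers, y is the direction in which the jaws open and shut (so a half turn about z gives the same grasp; the last joint's range is limited). The gripper opens to 92 mm and grips with 3 to 60 N. Pads are 19 mm wide; open, the fingers measure 130 mm over their backs; the gripper's body (75 mm by 190 mm) begins 47 mm behind the grasp point.
Start: joints at [1.167, 0.434, 0.025, 1.573, -0.012, 1.134, -0.075], TCP at [0.185, -0.597, 0.201] pointing down, gripper open.
Joint ranges: [-2.62, 2.62], [-0.44, 2.09], [-1.27, 1.32], [0.08, 2.57], [-1.32, 4.46], [0.12, 2], [-2.74, 2.74]. Speed limits (rad/s): [2.22, 2.22, 3.01, 3.01, 3.14, 3.14, 3.14].

INTERFACE

Orientations are given as a rotation vector (axis times angle).
In Python, from cell import arm gives the robot as it stands. The module is installed in compiled form; this text tells all that it offers.
- The arm moves only by the tool jog_arm, never from a script. Its argument "moves" is a list of rows, each an object with "twist": the turn, a rotation vector about the tool's x, y, z in units of 10 degrees (1.0 is 10 degrees), a list of three; "xyz": the shift along the tool's x, y, z in units of 60 mm (1.0 is 60 mm), a list of three; "grip": the closure, from -1 (fully open) to 1 (shut). A call has 1 to 5 rows; each row is the pose to reach, as a shift and turn from the pose commanded when the call began, along the tool's axes at that moment; what a row does not reach only later rows make up. A row lasts 1/8 s, in which the tool goes at most 62.5 mm and 10.7 degrees, less where a joint would pass 70% of its speed; a pose out of reach is approached as far as the arm can. A call with a gripper value outside its range is refused whole. The fingers move at their own pace and stop on an object; "force" is the grip in N (left out, the last holds). Time passes only in rows, so rows that repeat a pose let the fingers close. It gives the time, the measured TCP pose, the force and the opening at its end, in the units of the state.
- arm.observe(): the state, without advancing time (a new reading comes with each control period).
- arm.get_image(name): name is "scene" or "side" or "wrist"; returns the picture (384x512x3 uint8, blue, green, red); there is no depth.
- arm.camera_params(name): a dict with "mtx" (3x3 intrinsics, pixels), "T" (4x4, takes a point from camera to world coordinates); the wrist camera has in their place "T_tool_cam" (4x4, takes a point from camera to tool coordinates, whose origin is the TCP and whose axes are the flange's). Camera axes: x right, y down, z forward; pixel columns grow to the right and rows downward; lengths in m; the calibration is good to about 2 mm. A picture is of the moment at which its call begins: read the wrist's pose just before it. camera_params takes no time and is no camera call.
- arm.sign_off(): hands the job in, once; it reports no verdict.
The state is a dict: "clock": time; "joints": joint angles; "dq": joint speeds; "joint_efforts": joint torques, N m; "position": TCP position; "ee_rot": TCP orientation; "force": force on the tool from outside, world axes, zero at the start; "ft_torque": the same for the moment, N m; "width": opening from 0.0 (shut) to 1.0 (fully open).
Only numpy, scipy, OpenCV 4.12 (cv2) and the standard library are available. Lean on these libraries where they do the work, as an engineer would, in place of code of your own. Each camera call takes 0.05 s, during which the arm holds its last target. There are 200 camera calls.

TASK

Close off the open supply outlet on the lab bench: pick up the steel coupler, feel it gently down over the grooved adapter on top of the outlet until it rests on the rubber seal with its two cam arms still raised, then swing both cam arms down together, neither far ahead of the other, until both are fully home against its sides and the seal is squeezed. Never force anything, leave the coupler upright and locked with nothing touching it, and leave the other things on the bench alone.

Things in the scene. Friction and masses are not known exactly. Their poses are not given: they have to be found in the camera images.
- coupler_mid (a point): Loose steel coupler, a round cap open underneath, upright on the bench: body 44 mm wide, 42 mm high. This point is on its axis, 21 mm above its lower rim. z is its axis, up; y runs along the line of its two cam arms (arm a on +y, arm b on -y); the bare sides on +x and -x are for gripping the 44 mm body.
- cam_a (a joint): Angle of cam arm a, on the coupler's +y side (rad): 0 = raised, sloping out and up 35 degrees above level (tip about 60 mm from the coupler's axis); grows as it swings out and down; 0.61 = level; 2.18 = fully home, hanging straight down against the side (57 mm over both closed arms).
- cam_b (a joint): The same for cam arm b, on the coupler's -y side; same values.
- coupler: The same coupler (about 0.36 kg); origin at the centre of its lower rim, same axes. A 24 mm wide, 8 mm high stub on top makes 50 mm in all. Bore 35.3 mm wide, without lead-in, 36 mm deep: it drops over the 33 mm lip only if within about 1.5 mm of its axis. Resting loosely on the outlet's seal its rim is about 67 mm above the bench, locked about 65 mm.
- outlet: Supply outlet fixed to the bench: round steel foot 84 mm wide, 26 mm pipe, and on top the adapter, a 33 mm wide, 10 mm thick steel lip above a 20 mm wide, 13 mm high groove, below it a 33 mm wide collar; lip's upper face 100 mm above the bench. Origin at the centre of the foot's underside, z up. More than 50 N on it from the coupler while the arms are up harms it.
- outlet_top (a point): Point on the foot's vertical axis at the height of the top of the 20 mm wide black rubber seal on the adapter, 104 mm above the bench. Pipe, adapter and seal stand 3 to 5 mm off this axis, in a level direction that is not measured: it must be felt, the coupler sliding lightly over the lip until it drops on.
- gasket (a joint): How far the rubber seal is squeezed down (m): 0 free, about 0.001 under the coupler's own weight, about 0.0025 when locked, 0.004 at most; stiffness 4 N per mm.
- capped_outlet: Another outlet fixed to the bench, already closed by a plain 52 mm wide cap without groove or arms; 74 mm high; to be left alone. Origin under its foot's centre.
- dishes: Stack of three petri dishes, 88 mm across, 43 mm high, a bystander.
- dish_single: One closed petri dish, 90 mm across, 16 mm high, a bystander.
- pen_cup: Pen cup, 76 mm across, 150 mm high with pens, a bystander.
- reagent: Amber bottle, 80 mm across, 150 mm high, a bystander.
- beaker: Glass beaker, 70 mm across, 85 mm high, a bystander.
- slide_box: Closed grey box of microscope slides, 82 by 34 mm, 28 mm high, a bystander.
- sample_jar: Small jar, 50 mm across, 60 mm high, a bystander.
- hinge_a (a point): Cam arm a: flat steel bar 14 mm wide, 3.5 mm thick, reaching 42 mm from its level hinge, which is 21 mm from the coupler's axis, 22.5 mm above its rim; origin on the hinge. Stiff: stays where left, turns at about 0.1 to 0.2 N m; near home its inner cam bites under the adapter's lip and draws the coupler down about 2 mm. More than 80 N on it bends it.
- hinge_b (a point): Cam arm b, its mirror image; origin on its hinge. Pressing down on both arms at 30 to 45 mm from the coupler's axis swings them; spread fingers pushed down to 15 to 25 mm below the hinges and then closed on the arms bring them home, 20 to 30 N per finger being plenty.

How it is judged:
On the way, in this order (a step that is already met when the one before it is completed fails the run):
1. the coupler rests upright over the adapter, on the seal, both cam arms still raised (horizontal distance between coupler_mid and outlet_top below 0.008 m and height (world z) of coupler between 0.06 and 0.07 m and angle between coupler_mid's own z axis and vertical below 0.12 rad and value of joint each of cam_a, cam_b below 0.8 rad), for 0.2 s.
2. both cam arms are home and the seal is squeezed (value of joint each of cam_a, cam_b above 1.95 rad and value of joint gasket above 0.0017 m), for 0.2 s.
At the end, for the whole second after the job is handed in: The coupler stands upright (within 0.08 rad) and still over the grooved outlet, its rim 60 to 70 mm above the bench and within 8 mm of the foot's axis, both cam arms past 1.95 rad and the seal squeezed by more than 1.7 mm (all of step 2 and horizontal distance between coupler_mid and outlet_top below 0.008 m and height (world z) of coupler between 0.06 and 0.07 m and angle between coupler_mid's own z axis and vertical below 0.08 rad and linear speed of coupler below 0.01 m/s); the robot touches nothing.
It fails at once if one cam arm is swung far down (past 1.5 rad) while the other is still up (below 0.9 rad) ((value of joint cam_a above 1.5 rad and value of joint cam_b below 0.9 rad) or (value of joint cam_b above 1.5 rad and value of joint cam_a below 0.9 rad)).
It fails at once if coupler and outlet are pressed together with more than 50 N while the cam arms are up (contact force between coupler and outlet above 50 N and value of joint each of cam_a, cam_b below 0.8 rad).
It fails at once if a cam arm is pushed by the fingers with more than 80 N (contact force between the fingers and cam_a above 80 N or contact force between the fingers and cam_b above 80 N).
It fails at once if the robot pushes the outlets with more than 25 N (contact force between any of the arm, the fingers and outlet above 25 N or contact force between any of the fingers, the arm and capped_outlet above 25 N).
It fails at once if a bystander is moved by more than 30 mm (distance of any of dishes, dish_single, pen_cup, reagent, beaker, slide_box, sample_jar from where it was at the start of the episode above 0.03 m).
It also fails if it takes over 72 s, if anything falls off the work surface, if the arm or the gripper's body presses on something with over 40 N, if the wrist force passes 120 N, or if a joint passes its speed limit or range.

## Working session

There is one attempt and no reset: what is moved stays moved. The work goes in short steps, Python scripts to look and compute and a tool call to move; the robot and the scene stay as the last step left them, time stands still between calls to the robot, and variables do not carry over. Pictures are saved under pics/ and viewed, about 8 in all and at most 12, crops included, and the job is handed in when it is done.

Besides the shell and the picture viewer there is one more tool, called after "Emit:" by a JSON object that holds its "method" and its "body". jog_arm: Moves the arm, as the interface text tells. Its arguments: {"type":"object","properties":{"moves":{"type":"array","items":{"type":"object","properties":{"twist":{"type":"array","items":{"type":"number"}},"xyz":{"type":"array","items":{"type":"number"}},"grip":{"type":"number"}}}},"force":{"type":"number"}},"required":["moves"]}

```bash
mkdir -p pics
python3 - <<'E'
from cell import arm
import cv2, numpy as np
np.set_printoptions(precision=4,suppress=True)
print(arm.observe(), arm.tips_ahead)
for n in ("scene","side"):
    im=arm.get_image(n); cv2.imwrite(f"pics/{n}0.png",im)
    p=arm.camera_params(n); print(n,p["mtx"],p["T"])
print(arm.camera_params("wrist"))
a=cv2.imread("pics/scene0.png");b=cv2.imread("pics/side0.png")
E
```

```text
{'clock': 0.0, 'joints': array([ 1.1674,  0.4352,  0.025 ,  1.5741, -0.0116,  1.134 , -0.0751]), 'dq': array([ 0.0004,  0.0007,  0.0004,  0.0014, -0.0013,  0.0004,  0.0014]), 'joint_efforts': array([  0.    , -66.7852,   0.9849, -31.4456,  -0.0607,   0.0431,
         0.0002]), 'position': array([ 0.1849, -0.5964,  0.2005]), 'ee_rot': array([-3.1046, -0.4704,  0.0007]), 'force': array([-0.2795,  0.8725,  0.4754]), 'ft_torque': array([0.0032, 0.0034, 0.004 ]), 'width': 0.9973707047439254} 0.011
scene [[485.8965   0.     255.0886]
 [  0.     485.8965 187.977 ]
 [  0.       0.       1.    ]] [[ 0.1693  0.7959 -0.5813  1.2426]
 [ 0.9855 -0.1326  0.1055 -0.0901]
 [ 0.0069 -0.5907 -0.8068  1.07  ]
 [ 0.      0.      0.      1.    ]]
side [[391.6564   0.     255.8247]
 [  0.     391.6564 184.6282]
 [  0.       0.       1.    ]] [[-0.8816 -0.3082  0.3573  0.1209]
 [-0.4716  0.55   -0.6892  0.862 ]
 [ 0.0159 -0.7762 -0.6303  0.8207]
 [ 0.      0.      0.      1.    ]]
{'mtx': array([[331.1031,   0.    , 249.9472],
       [  0.    , 331.1031, 189.8993],
       [  0.    ,   0.    ,   1.    ]]), 'T_tool_cam': array([[-0.0006, -0.9568, -0.2908,  0.0794],
       [ 1.    , -0.0007,  0.0003,  0.001 ],
       [-0.0005, -0.2908,  0.9568, -0.1827],
       [ 0.    ,  0.    ,  0.    ,  1.    ]])}
```

View pics/scene0.png

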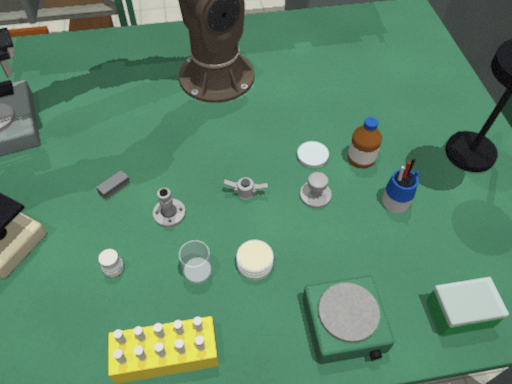

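View pics/side0.png

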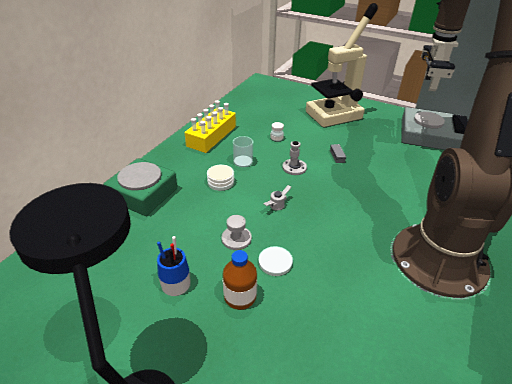

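Scene: coupler at about (246,187), open outlet foot at (169,212), capped outlet at (316,193). Side: coupler (278,200), outlet (295,160). I'll enlarge these.

Run:
```python
import cv2, numpy as np
a=cv2.imread("pics/scene0.png");b=cv2.imread("pics/side0.png")
# scene crop x140-276,y164-232 ; side crop x256-324,y136-220
c=cv2.resize(a[164:232,140:276],None,fx=5.8,fy=5.8,interpolation=cv2.INTER_CUBIC)
cv2.imwrite("pics/c1.png",c)
d=cv2.resize(b[134:219,256:341],None,fx=7,fy=7,interpolation=cv2.INTER_CUBIC)
cv2.imwrite("pics/c2.png",d)
```

```text
(no output)
```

View pics/c1.png

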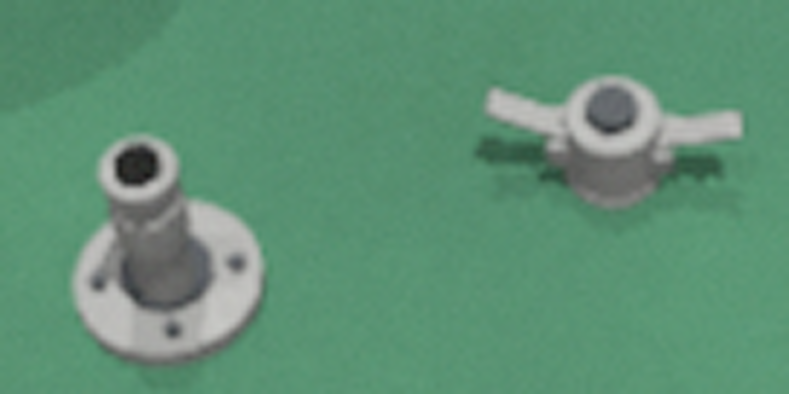

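View pics/c2.png

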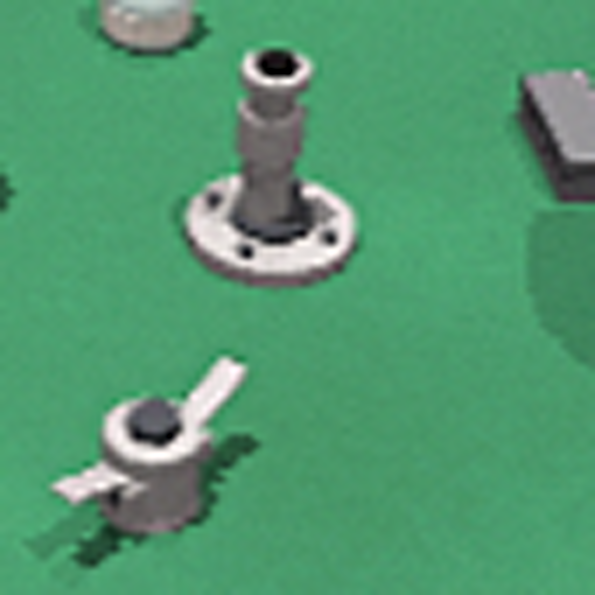

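Enlarged (scene crop): stub (611,108), arm tips (493,103)/(741,124), seal (137,165). Side crop: stub (155,420), tips (232,370)/(68,487), seal (277,63). Triangulating.

```bash
cat > h.py <<'E'
from cell import arm
import cv2, numpy as np
from scipy.spatial.transform import Rotation as R
np.set_printoptions(precision=4,suppress=True)
def ray(n,uv,z,T=None):
    p=arm.camera_params(n); T=p["T"] if T is None else T
    d=T[:3,:3]@np.linalg.solve(p["mtx"],[*uv,1.]); return T[:3,3]+d*(z-T[2,3])/d[2]
def state():
    o=arm.observe(); Rm=R.from_rotvec(o["ee_rot"]).as_matrix()
    print("t",o["clock"],"p",o["position"],"x",Rm[:,0],"y",Rm[:,1],"z",Rm[:,2],"F",o["force"],"w",o["width"]); return o,Rm
E
python3 - <<'E'
from h import *
S=lambda u,v:((u+.5)/5.8-.5+140,(v+.5)/5.8-.5+164)
D=lambda u,v:((u+.5)/7-.5+256,(v+.5)/7-.5+134)
for nm,s,d,z in [("stub",(611,108),(155,420),.05),("seal",(137,165),(277,63),.104),("lip",(138,168),(276,69),.1),("foot",(169,279),(271,228),.008),("tipL",(493,103),(232,370),.047),("tipR",(741,124),(68,487),.047)]:
    print(nm,ray("scene",S(*s),z),ray("side",D(*d),z))
state(); print(arm.observe()["joints"])
E
```

```text
stub [0.485  0.0201 0.05  ] [0.4794 0.0248 0.05  ]
seal [ 0.5219 -0.1875  0.104 ] [ 0.5177 -0.1836  0.104 ]
lip [ 0.5206 -0.1876  0.1   ] [ 0.5182 -0.1843  0.1   ]
foot [ 0.5161 -0.1867  0.008 ] [ 0.5125 -0.1832  0.008 ]
tipL [ 0.4711 -0.032   0.047 ] [ 0.4657 -0.0264  0.047 ]
tipR [0.5013 0.077  0.047 ] [0.494 0.079 0.047]
t 0.1 p [ 0.185  -0.5965  0.2005] x [ 0.9551  0.2962 -0.0001] y [ 0.2962 -0.9551 -0.0014] z [-0.0005  0.0013 -1.    ] F [0.0294 0.0456 0.4673] w 1.0006205273863475
[ 1.1675  0.4352  0.0249  1.574  -0.0116  1.134  -0.0751]
```

Emit:
{"method": "jog_arm", "body": {"moves": [{"xyz": [0.7, -0.75, 0], "twist": [0, 0, -0.55], "grip": -1}, {"xyz": [1.4, -1.5, 0], "twist": [0, 0, -1.1], "grip": -1}, {"xyz": [2.1, -2.25, 0], "twist": [0, 0, -1.65], "grip": -1}, {"xyz": [2.8, -3.0, 0], "twist": [0, 0, -2.2], "grip": -1}, {"xyz": [3.5, -3.75, 0], "twist": [0, 0, -2.75], "grip": -1}]}}

```text
clock: 0.72
position: [0.3195, -0.3179, 0.2012]
ee_rot: [2.903, 1.2, -0.0]
force: [0.8, 0.4, 0.7]
width: 1.002
```

```bash
cat > go.py <<'E'
import sys
from h import *
# usage: go.py x y z yaw_of_tool_x_deg -> move in units from measured pose
o,Rm=state(); t=np.array([float(v) for v in sys.argv[1:4]])
Rt_x=np.radians(float(sys.argv[4])); c,s=np.cos(Rt_x),np.sin(Rt_x)
Rt=np.array([[c,s,0],[s,-c,0],[0,0,-1]])
print("xyz",Rm.T@(t-o["position"])/.06,"twist",R.from_matrix(Rm.T@Rt).as_rotvec(degrees=True)/10,"J",o["joints"],"Fz",o["force"])
E
python3 go.py 0.482 0.0225 0.2 74.6
```

```text
t 0.725 p [ 0.3195 -0.3179  0.2012] x [ 0.7083  0.706  -0.0001] y [ 0.706  -0.7083  0.0001] z [-0.     -0.0001 -1.    ] F [0.7935 0.4154 0.7381] w 1.0022106441076646
xyz [ 5.9229 -2.1064  0.0184] twist [ 0.0002  0.0009 -2.9693] J [ 0.8521  0.1655 -0.2146  1.9618  0.0414  1.0183 -0.1684] Fz [0.7935 0.4154 0.7381]
```

Emit:
{"method": "jog_arm", "body": {"moves": [{"xyz": [0.95, -0.34, 0], "twist": [0, 0, -0.55]}, {"xyz": [1.9, -0.68, 0], "twist": [0, 0, -1.1]}, {"xyz": [2.85, -1.02, 0], "twist": [0, 0, -1.65]}, {"xyz": [3.8, -1.36, 0], "twist": [0, 0, -2.2]}, {"xyz": [4.75, -1.7, 0], "twist": [0, 0, -2.95]}]}}

```text
invalid input at $.moves[0]: expected keys twist, xyz, grip
```

```bash
python3 go.py 0.482 0.0225 0.2 74.6
```

```text
t 0.725 p [ 0.3195 -0.3179  0.2012] x [ 0.7083  0.706  -0.0001] y [ 0.706  -0.7083  0.0001] z [-0.     -0.0001 -1.    ] F [0.7935 0.4154 0.7381] w 1.0022106441076646
xyz [ 5.9229 -2.1064  0.0184] twist [ 0.0002  0.0009 -2.9693] J [ 0.8521  0.1655 -0.2146  1.9618  0.0414  1.0183 -0.1684] Fz [0.7935 0.4154 0.7381]
```

Emit:
{"method": "jog_arm", "body": {"moves": [{"xyz": [0.95, -0.34, 0], "twist": [0, 0, -0.55], "grip": -1}, {"xyz": [1.9, -0.68, 0], "twist": [0, 0, -1.1], "grip": -1}, {"xyz": [2.85, -1.02, 0], "twist": [0, 0, -1.65], "grip": -1}, {"xyz": [3.8, -1.36, 0], "twist": [0, 0, -2.2], "grip": -1}, {"xyz": [4.75, -1.7, 0], "twist": [0, 0, -2.95], "grip": -1}]}}

```text
clock: 1.35
position: [0.4502, -0.0451, 0.2012]
ee_rot: [2.502, 1.9, -0.0]
force: [0.6, -0.7, 0.2]
width: 1.001
```

```bash
python3 go.py 0.482 0.0225 0.2 74.6
```

```text
t 1.35 p [ 0.4502 -0.0451  0.2012] x [ 0.2686  0.9633 -0.0003] y [ 0.9633 -0.2686  0.0003] z [ 0.0002 -0.0003 -1.    ] F [ 0.6033 -0.7173  0.2428] w 1.0008517617364163
xyz [1.2285 0.2079 0.0205] twist [ 0.0016  0.0016 -0.0181] J [ 0.4284  0.1996 -0.517   1.9395  0.1149  1.0308 -0.4112] Fz [ 0.6033 -0.7173  0.2428]
```

Emit:
{"method": "jog_arm", "body": {"moves": [{"xyz": [0.6, 0.1, 0], "twist": [0, 0, 0], "grip": -1}, {"xyz": [1.23, 0.21, 0], "twist": [0, 0, 0], "grip": -1}, {"xyz": [1.23, 0.21, 0], "twist": [0, 0, 0], "grip": -1}]}}

```text
clock: 1.72
position: [0.4825, 0.0239, 0.2011]
ee_rot: [-2.5, -1.901, -0.002]
force: [-0.8, -1.0, 0.5]
width: 0.997
```

Run:
```python
from h import *
o,Rm=state(); im=arm.get_image("wrist"); cv2.imwrite("pics/w1.png",im)
cv2.imwrite("pics/w1c.png",cv2.resize(im,(800,600),interpolation=cv2.INTER_CUBIC))
```

```text
t 1.725 p [0.4825 0.0239 0.2011] x [0.2672 0.9636 0.0016] y [ 0.9636 -0.2672 -0.0004] z [ 0.      0.0016 -1.    ] F [-0.7504 -1.0165  0.5121] w 0.9973668449747427
```

View pics/w1c.png

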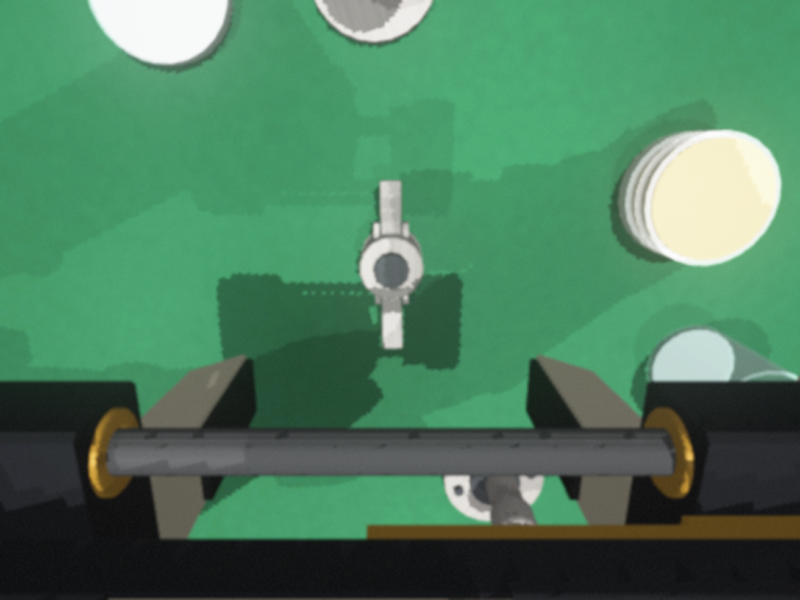

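Wrist view: coupler stub at (391,269), tips (391,182)/(392,347): arms aligned with tool x; jaws symmetric about column 391.

```bash
python3 - <<'E'
from h import *
o,Rm=state(); W=np.eye(4);W[:3,:3]=Rm;W[:3,3]=o["position"]
T=W@arm.camera_params("wrist")["T_tool_cam"]; k=1.5625
f=lambda u,v,z:ray("wrist",((u+.5)/k-.5,(v+.5)/k-.5),z,T)
print(f(391,269,.05),f(391,265,.042),f(391,182,.047),f(392,347,.047), f(705,210,.043), f(690,360,.01))
E
python3 go.py 0.482 0.0225 0.017 74.6
```

```text
t 1.775 p [0.4819 0.0219 0.2009] x [0.2692 0.9631 0.0002] y [ 0.9631 -0.2692 -0.0009] z [-0.0008  0.0004 -1.    ] F [-1.2501 -1.0129  0.4063] w 1.0030745159706744
[0.4819 0.0179 0.05  ] [0.4821 0.0187 0.042 ] [0.4971 0.0721 0.047 ] [ 0.4672 -0.0372  0.047 ] [ 0.6901 -0.001   0.043 ] [ 0.6852 -0.1256  0.01  ]
t 1.775 p [0.4819 0.0219 0.2009] x [0.2692 0.9631 0.0002] y [ 0.9631 -0.2692 -0.0009] z [-0.0008  0.0004 -1.    ] F [-1.2501 -1.0129  0.4063] w 1.0030745159706744
xyz [0.0098 0.0023 3.0645] twist [-0.0049 -0.001  -0.0218] J [ 0.298   0.2575 -0.5496  1.8745  0.1531  1.0519 -0.5859] Fz [-1.2501 -1.0129  0.4063]
```

Emit:
{"method": "jog_arm", "body": {"moves": [{"xyz": [-0.02, 0, 0.7], "twist": [0, 0, 0], "grip": -1}, {"xyz": [-0.02, 0, 1.4], "twist": [0, 0, 0], "grip": -1}, {"xyz": [-0.02, 0, 2.1], "twist": [0, 0, 0], "grip": -1}, {"xyz": [-0.02, 0, 2.7], "twist": [0, 0, 0], "grip": -1}, {"xyz": [-0.02, 0, 3.05], "twist": [0, 0, 0], "grip": -1}]}}

```text
clock: 2.4
position: [0.4801, 0.0178, 0.0164]
ee_rot: [-2.506, -1.893, 0.004]
force: [-0.4, -0.1, 0.9]
width: 1.0
```

Emit:
{"method": "jog_arm", "body": {"moves": [{"xyz": [0, 0, 0], "twist": [0, 0, 0], "grip": 0}, {"xyz": [0, 0, 0], "twist": [0, 0, 0], "grip": 0.3}, {"xyz": [0, 0, 0], "twist": [0, 0, 0], "grip": 0.6}, {"xyz": [0, 0, 0], "twist": [0, 0, 0], "grip": 0.6}, {"xyz": [0, 0, 0], "twist": [0, 0, 0], "grip": 0.6}], "force": 25}}

```text
clock: 3.02
position: [0.4819, 0.0196, 0.0186]
ee_rot: [2.505, 1.895, 0.001]
force: [-0.5, 0.7, 0.8]
width: 0.507
```

```bash
python3 go.py 0.52 -0.1855 0.15 74.6
```

```text
t 3.025 p [0.4819 0.0196 0.0186] x [0.2718 0.9624 0.0001] y [ 0.9624 -0.2718  0.0007] z [ 0.0007 -0.0001 -1.    ] F [-0.5371  0.6683  0.8056] w 0.5071699039518274
xyz [-3.1166  1.5423 -2.1892] twist [ 0.004  -0.0006 -0.0371] J [ 0.1922  0.499  -0.4511  2.0793  0.359   0.6368 -0.7781] Fz [-0.5371  0.6683  0.8056]
```

Emit:
{"method": "jog_arm", "body": {"moves": [{"xyz": [0, 0, 0], "twist": [0, 0, 0], "grip": 0.6}, {"xyz": [0, 0, 0], "twist": [0, 0, 0], "grip": 0.6}, {"xyz": [0, 0, -0.2], "twist": [0, 0, 0], "grip": 0.6}, {"xyz": [0, 0, -0.9], "twist": [0, 0, 0], "grip": 0.6}, {"xyz": [0, 0, -1.6], "twist": [0, 0, 0], "grip": 0.6}], "force": 30}}

```text
clock: 3.65
position: [0.4808, 0.0197, 0.1155]
ee_rot: [-2.504, -1.895, 0.002]
force: [0.9, -0.7, -3.5]
width: 0.237
```

```bash
python3 go.py 0.52 -0.1855 0.15 74.6;python3 go.py 0.52 -0.1855 0.15 74.6
```

```text
t 3.65 p [0.4808 0.0197 0.1155] x [ 0.2714  0.9625 -0.0002] y [ 0.9625 -0.2714 -0.0016] z [-0.0016  0.0002 -1.    ] F [ 0.9026 -0.7287 -3.471 ] w 0.23698649495060292
xyz [-3.1148  1.5559 -0.5774] twist [-0.0093  0.0012 -0.0347] J [ 0.2704  0.3581 -0.5322  1.9867  0.2364  0.8584 -0.6649] Fz [ 0.9026 -0.7287 -3.471 ]
t 3.65 p [0.4808 0.0197 0.1155] x [ 0.2714  0.9625 -0.0002] y [ 0.9625 -0.2714 -0.0016] z [-0.0016  0.0002 -1.    ] F [ 0.9026 -0.7287 -3.471 ] w 0.23698649495060292
xyz [-3.1148  1.5559 -0.5774] twist [-0.0093  0.0012 -0.0347] J [ 0.2704  0.3581 -0.5322  1.9867  0.2364  0.8584 -0.6649] Fz [ 0.9026 -0.7287 -3.471 ]
```

Run:
```python
from h import *
o,Rm=state(); a=arm.get_image("wrist"); b=arm.get_image("side"); s=arm.get_image("scene")
a=cv2.resize(a[130:384,100:420],(400,318)); 
def cr(n,im,k):
    p=arm.camera_params(n);T=np.linalg.inv(p["T"]);q=p["mtx"]@(T[:3,:3]@o["position"]+T[:3,3]);u,v=(q[:2]/q[2]).astype(int)
    print(n,u,v); c=im[max(v-45,0):v+45,u-57:u+57]; return cv2.resize(c,(400,318),interpolation=cv2.INTER_CUBIC)
cv2.imwrite("pics/m1.png",np.hstack([a,cr("side",b,1)]))
state()
```

```text
t 3.65 p [0.4808 0.0197 0.1155] x [ 0.2714  0.9625 -0.0002] y [ 0.9625 -0.2714 -0.0016] z [-0.0016  0.0002 -1.    ] F [ 0.9026 -0.7287 -3.471 ] w 0.23698649495060292
side 279 175
t 3.8 p [0.483  0.0198 0.1163] x [0.272  0.9623 0.0011] y [ 0.9623 -0.272   0.004 ] z [ 0.0041  0.     -1.    ] F [ 0.7986 -0.6093 -3.673 ] w 0.23878192631223788
```

View pics/m1.png

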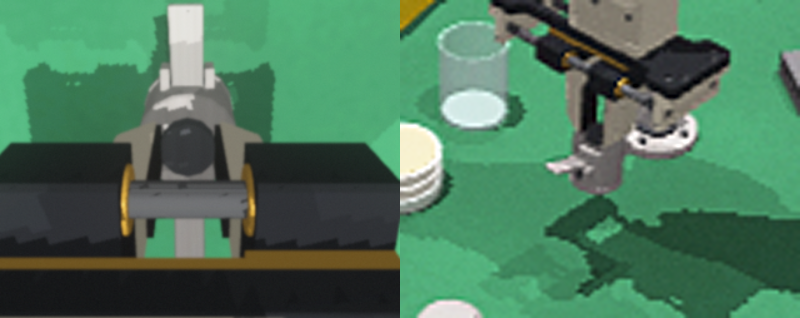

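Wrist half: the stub at (187,147) sits between the jaws, which look narrower than the 44 mm body; the side half shows it hanging upright. The width (0.24) disagrees with a body grip, so I look closer.

Run:
```python
from h import *
o,Rm=state(); a=arm.get_image("wrist"); b=arm.get_image("side"); s=arm.get_image("scene")
def cr(n,im,w=32):
    p=arm.camera_params(n);T=np.linalg.inv(p["T"]);q=p["mtx"]@(T[:3,:3]@o["position"]+T[:3,3]);u,v=(q[:2]/q[2]).astype(int)
    c=im[max(v-w,0):v+w,u-w:u+w]; return cv2.resize(c,(400,400),interpolation=cv2.INTER_CUBIC)
cv2.imwrite("pics/m2.png",np.hstack([cr("scene",s),cr("side",b)]))
```

```text
t 3.8 p [0.483  0.0198 0.1163] x [0.272  0.9623 0.0011] y [ 0.9623 -0.272   0.004 ] z [ 0.0041  0.     -1.    ] F [ 0.7986 -0.6093 -3.673 ] w 0.23878192631223788
```

View pics/m2.png

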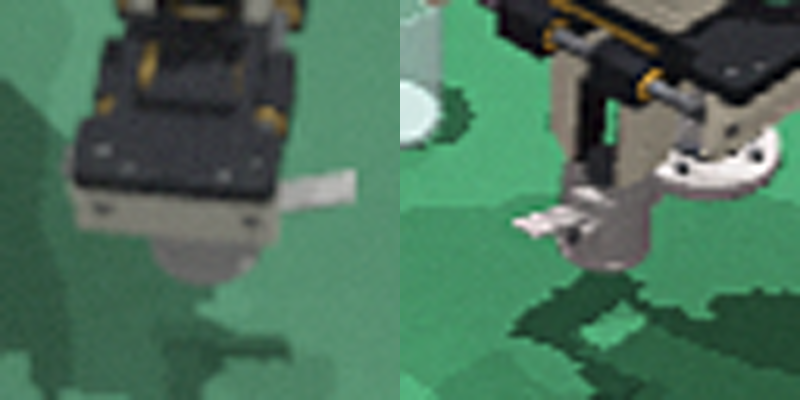

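Run:
```python
from h import *
p=arm.camera_params("wrist");T=p["T_tool_cam"]
def at(u,v,z):
    d=T[:3,:3]@np.linalg.solve(p["mtx"],[u,v,1.]);return T[:3,3]+d*(z-T[2,3])/d[2]
f=lambda x,y:(100+x*.8,130+y*.8)
for z in (-.04,-.033,-.02,0,.02): print(z,"stub",at(*f(187,147),z),"l",at(*f(163,147),z),"r",at(*f(213,147),z),"tip",at(*f(186,5),z),"jawsL",at(*f(157,160),z),at(*f(217,160),z))
o,Rm=state()
Ts=arm.camera_params("side");Ti=np.linalg.inv(Ts["T"])
def px(P):
    q=Ts["mtx"]@(Ti[:3,:3]@P+Ti[:3,3]);return q[:2]/q[2]
c=px(o["position"])
for off in (.017,.03,.046):
    P=o["position"]-[0,0,off]; print(off,[ (px(P+[.022*np.cos(t),.022*np.sin(t),0])-c.astype(int)+32)*6.25 for t in np.radians([117,27,207])])
```

```text
-0.04 stub [ 0.0062  0.0008 -0.04  ] l [ 0.0062 -0.0084 -0.04  ] r [ 0.0062  0.0107 -0.04  ] tip [ 0.06    0.0005 -0.04  ] jawsL [ 0.0007 -0.0108 -0.04  ] [ 0.0007  0.0123 -0.04  ]
-0.033 stub [ 0.0027  0.0008 -0.033 ] l [ 0.0027 -0.0088 -0.033 ] r [ 0.0026  0.0111 -0.033 ] tip [ 0.0591  0.0005 -0.033 ] jawsL [-0.0031 -0.0114 -0.033 ] [-0.0031  0.0129 -0.033 ]
-0.02 stub [-0.0039  0.0008 -0.02  ] l [-0.0039 -0.0097 -0.02  ] r [-0.0039  0.012  -0.02  ] tip [ 0.0574  0.0004 -0.02  ] jawsL [-0.0102 -0.0124 -0.02  ] [-0.0102  0.0139 -0.02  ]
0 stub [-0.014   0.0007  0.    ] l [-0.014 -0.011  0.   ] r [-0.0141  0.0134  0.    ] tip [0.0548 0.0004 0.    ] jawsL [-0.0211 -0.014   0.    ] [-0.0211  0.0155  0.    ]
0.02 stub [-0.0242  0.0007  0.02  ] l [-0.0241 -0.0122  0.02  ] r [-0.0242  0.0148  0.02  ] tip [0.0522 0.0003 0.02  ] jawsL [-0.032  -0.0157  0.02  ] [-0.032   0.0171  0.02  ]
t 3.95 p [0.4805 0.0193 0.1132] x [ 0.2718  0.9623 -0.001 ] y [ 0.9623 -0.2718 -0.0019] z [-0.0021 -0.0004 -1.    ] F [-0.5781  1.0108 -4.1334] w 0.2379893594470504
0.017 [array([201.0352, 257.7416]), array([153.6388, 227.4375]), array([246.0134, 229.7348])]
0.03 [array([199.5653, 279.0608]), array([152.5211, 248.6559]), array([244.2508, 250.9415])]
0.046 [array([197.7845, 304.8888]), array([151.1668, 274.3678]), array([242.115 , 276.6391])]
```

Emit:
{"method": "jog_arm", "body": {"moves": [{"xyz": [0, 0, 0.5], "twist": [0, 0, 0], "grip": 0.6}, {"xyz": [0, 0, 0.9], "twist": [0, 0, 0], "grip": 0.6}, {"xyz": [0, 0, 1.0], "twist": [0, 0, 0], "grip": 0.6}, {"xyz": [0, 0, 1.05], "twist": [0, 0, 0], "grip": 0.6}, {"xyz": [0, 0, 1.1], "twist": [0, 0, 0], "grip": 0.6}]}}

```text
clock: 4.58
position: [0.4821, 0.0197, 0.0486]
ee_rot: [2.505, 1.895, 0.001]
force: [-0.2, 0.1, -3.7]
width: 0.242
```

Emit:
{"method": "jog_arm", "body": {"moves": [{"xyz": [0, 0, 0.05], "twist": [0, 0, 0], "grip": 0.6}, {"xyz": [0, 0, 0.1], "twist": [0, 0, 0], "grip": 0.6}, {"xyz": [0, 0, 0.15], "twist": [0, 0, 0], "grip": 0.6}]}}

```text
clock: 4.95
position: [0.4818, 0.0196, 0.0392]
ee_rot: [2.505, 1.895, 0.0]
force: [-0.5, 0.1, -3.4]
width: 0.237
```

Emit:
{"method": "jog_arm", "body": {"moves": [{"xyz": [0, 0, 0.05], "twist": [0, 0, 0], "grip": 0.6}, {"xyz": [0, 0, 0.1], "twist": [0, 0, 0], "grip": 0.6}, {"xyz": [0, 0, 0.13], "twist": [0, 0, 0], "grip": 0.6}]}}

```text
clock: 5.32
position: [0.4815, 0.0196, 0.0312]
ee_rot: [-2.505, -1.896, 0.0]
force: [0.5, -1.0, -3.1]
width: 0.235
```

Emit:
{"method": "jog_arm", "body": {"moves": [{"xyz": [0, 0, 0.05], "twist": [0, 0, 0], "grip": 0.6}, {"xyz": [0, 0, 0.1], "twist": [0, 0, 0], "grip": 0.6}, {"xyz": [0, 0, 0.1], "twist": [0, 0, 0], "grip": 0.6}]}}

```text
clock: 5.7
position: [0.4814, 0.0196, 0.0252]
ee_rot: [-2.505, -1.896, 0.001]
force: [-0.4, -0.4, -3.2]
width: 0.237
```

Emit:
{"method": "jog_arm", "body": {"moves": [{"xyz": [0, 0, 0.04], "twist": [0, 0, 0], "grip": 0.6}, {"xyz": [0, 0, 0.08], "twist": [0, 0, 0], "grip": 0.6}, {"xyz": [0, 0, 0.08], "twist": [0, 0, 0], "grip": 0.6}]}}

```text
clock: 6.08
position: [0.4816, 0.0196, 0.0205]
ee_rot: [-2.505, -1.896, 0.0]
force: [-0.2, 0.6, -4.1]
width: 0.24
```

Run:
```python
from h import *
state(); a=arm.get_image("wrist")
cv2.imwrite("pics/w3.png",cv2.resize(a[110:320,120:400],(800,600),interpolation=cv2.INTER_CUBIC))
```

```text
t 6.075 p [0.4816 0.0196 0.0205] x [ 0.2718  0.9624 -0.0001] y [ 0.9624 -0.2718 -0.0001] z [-0.0002 -0.     -1.    ] F [-0.2462  0.6072 -4.0763] w 0.24001181330021534
```

View pics/w3.png

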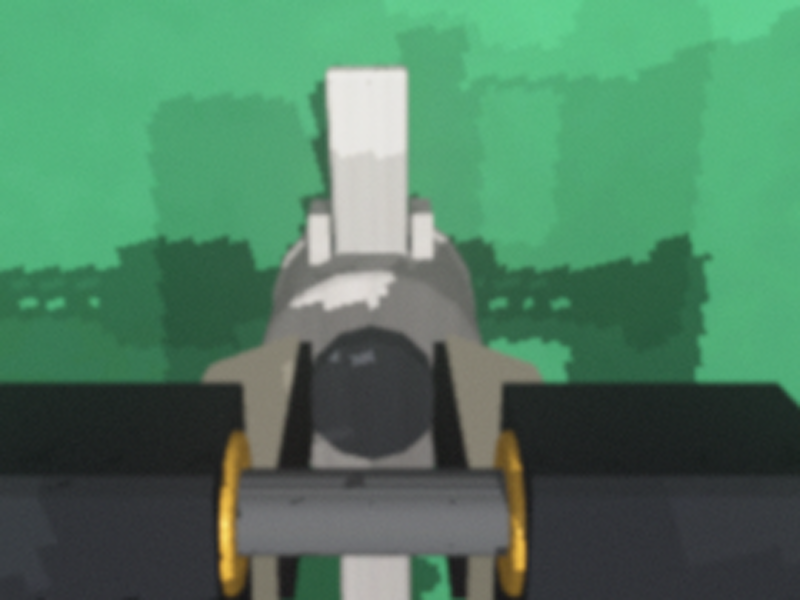

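Wrist view: the fingertips end at row 345, above the body top, with the stub (372,395) between the pads. So I hold the stub: the visible fingers sit about 36 mm higher than the stated tips. I'll set it down, open, and descend gently to check and regrip on the body.

Emit:
{"method": "jog_arm", "body": {"moves": [{"xyz": [0, 0, 0.03], "twist": [0, 0, 0], "grip": 0.6}, {"xyz": [0, 0, 0.05], "twist": [0, 0, 0], "grip": 0.6}, {"xyz": [0, 0, 0.05], "twist": [0, 0, 0], "grip": 0.6}]}}

```text
clock: 6.5
position: [0.4822, 0.0196, 0.0197]
ee_rot: [2.503, 1.894, 0.001]
force: [-8.6, -2.5, 31.2]
width: 0.239
```

Emit:
{"method": "jog_arm", "body": {"moves": [{"xyz": [0, 0, 0], "twist": [0, 0, 0], "grip": 0.0}, {"xyz": [0, 0, 0], "twist": [0, 0, 0], "grip": -0.6}, {"xyz": [0, 0, 0], "twist": [0, 0, 0], "grip": -0.6}, {"xyz": [0, 0, 0], "twist": [0, 0, 0], "grip": -0.6}, {"xyz": [0, 0, 0], "twist": [0, 0, 0], "grip": -0.6}]}}

```text
clock: 7.12
position: [0.4816, 0.0196, 0.0175]
ee_rot: [-2.505, -1.896, 0.0]
force: [-0.1, -0.6, -0.5]
width: 0.735
```

Emit:
{"method": "jog_arm", "body": {"moves": [{"xyz": [0, 0, 0.02], "twist": [0, 0, 0], "grip": -0.6}, {"xyz": [0, 0, 0.04], "twist": [0, 0, 0], "grip": -0.6}, {"xyz": [0, 0, 0.05], "twist": [0, 0, 0], "grip": -0.6}]}}

```text
clock: 7.5
position: [0.4816, 0.0196, 0.0145]
ee_rot: [-2.505, -1.896, 0.0]
force: [-0.6, 0.2, 0.4]
width: 0.801
```

Emit:
{"method": "jog_arm", "body": {"moves": [{"xyz": [0, 0, 0.02], "twist": [0, 0, 0], "grip": -0.6}, {"xyz": [0, 0, 0.04], "twist": [0, 0, 0], "grip": -0.6}, {"xyz": [0, 0, 0.05], "twist": [0, 0, 0], "grip": -0.6}]}}

```text
clock: 7.88
position: [0.4816, 0.0196, 0.0115]
ee_rot: [2.505, 1.896, -0.0]
force: [-0.3, -0.0, 0.5]
width: 0.801
```

Emit:
{"method": "jog_arm", "body": {"moves": [{"xyz": [0, 0, 0.02], "twist": [0, 0, 0], "grip": -0.6}, {"xyz": [0, 0, 0.04], "twist": [0, 0, 0], "grip": -0.6}, {"xyz": [0, 0, 0.04], "twist": [0, 0, 0], "grip": -0.6}]}}

```text
clock: 8.25
position: [0.4816, 0.0196, 0.0091]
ee_rot: [-2.505, -1.896, 0.0]
force: [0.0, 0.5, 0.9]
width: 0.799
```

Emit:
{"method": "jog_arm", "body": {"moves": [{"xyz": [0, 0, 0.02], "twist": [0, 0, 0], "grip": -0.6}, {"xyz": [0, 0, 0.04], "twist": [0, 0, 0], "grip": -0.6}, {"xyz": [0, 0, 0.04], "twist": [0, 0, 0], "grip": -0.6}]}}

```text
clock: 8.62
position: [0.4815, 0.0196, 0.0067]
ee_rot: [-2.505, -1.896, 0.0]
force: [0.9, 0.8, 0.6]
width: 0.794
```

Emit:
{"method": "jog_arm", "body": {"moves": [{"xyz": [0, 0, 0.03], "twist": [0, 0, 0], "grip": -0.6}, {"xyz": [0, 0, 0.06], "twist": [0, 0, 0], "grip": -0.6}, {"xyz": [0, 0, 0.09], "twist": [0, 0, 0], "grip": -0.6}, {"xyz": [0, 0, 0.11], "twist": [0, 0, 0], "grip": -0.6}, {"xyz": [0, 0, 0.11], "twist": [0, 0, 0], "grip": -0.6}]}}

```text
clock: 9.25
position: [0.4816, 0.0196, 0.0001]
ee_rot: [-2.505, -1.896, 0.0]
force: [0.1, 0.6, 0.4]
width: 0.796
```

Run:
```python
from h import *
o,_=state(); a=arm.get_image("wrist");b=arm.get_image("side")
def cr(n,im,w=32):
    p=arm.camera_params(n);T=np.linalg.inv(p["T"]);q=p["mtx"]@(T[:3,:3]@o["position"]+T[:3,3]);u,v=(q[:2]/q[2]).astype(int)
    return cv2.resize(im[v-w:v+w,u-w:u+w],(400,400),interpolation=cv2.INTER_CUBIC)
cv2.imwrite("pics/m4.png",np.hstack([cv2.resize(a[110:320,145:355],(400,400),interpolation=cv2.INTER_CUBIC),cr("side",b)]))
```

```text
t 9.25 p [0.4816 0.0196 0.0001] x [ 0.2718  0.9624 -0.0001] y [ 0.9624 -0.2718 -0.0002] z [-0.0002 -0.0001 -1.    ] F [0.1402 0.6223 0.3788] w 0.7958894544599551
```

View pics/m4.png

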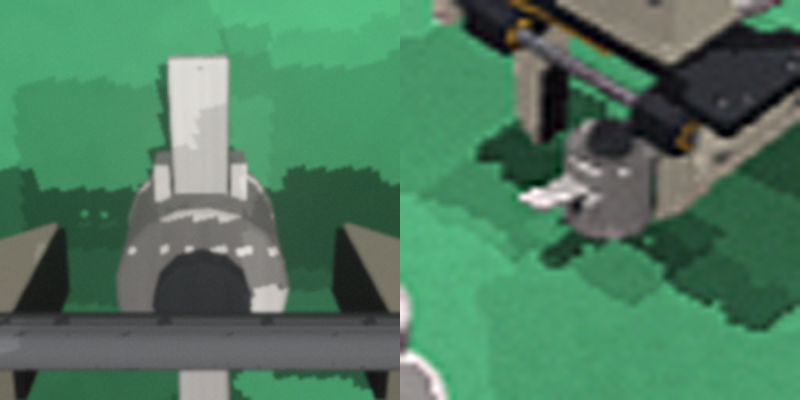

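View: coupler upright, jaws open astride its upper half, rod well above the stub. Descend further.

Emit:
{"method": "jog_arm", "body": {"moves": [{"xyz": [0, 0, 0.04], "twist": [0, 0, 0], "grip": -0.6}, {"xyz": [0, 0, 0.08], "twist": [0, 0, 0], "grip": -0.6}, {"xyz": [0, 0, 0.1], "twist": [0, 0, 0], "grip": -0.6}, {"xyz": [0, 0, 0.12], "twist": [0, 0, 0], "grip": -0.6}]}}

```text
clock: 9.85
position: [0.4816, 0.0196, -0.0071]
ee_rot: [-2.505, -1.896, 0.0]
force: [0.5, 0.2, -1.1]
width: 0.803
```

Emit:
{"method": "jog_arm", "body": {"moves": [{"xyz": [0, 0, 0.03], "twist": [0, 0, 0], "grip": -0.6}, {"xyz": [0, 0, 0.06], "twist": [0, 0, 0], "grip": -0.6}, {"xyz": [0, 0, 0.09], "twist": [0, 0, 0], "grip": -0.6}, {"xyz": [0, 0, 0.11], "twist": [0, 0, 0], "grip": -0.6}]}}

```text
clock: 10.35
position: [0.4816, 0.0196, -0.0137]
ee_rot: [-2.505, -1.896, 0.0]
force: [0.1, 0.1, -0.7]
width: 0.799
```

Emit:
{"method": "jog_arm", "body": {"moves": [{"xyz": [0, 0, 0], "twist": [0, 0, 0], "grip": 0.2}, {"xyz": [0, 0, 0], "twist": [0, 0, 0], "grip": 0.3}, {"xyz": [0, 0, 0], "twist": [0, 0, 0], "grip": 0.3}, {"xyz": [0, 0, 0], "twist": [0, 0, 0], "grip": 0.3}, {"xyz": [0, 0, 0], "twist": [0, 0, 0], "grip": 0.3}], "force": 30}}

```text
clock: 10.98
position: [0.4817, 0.0196, -0.0135]
ee_rot: [2.505, 1.896, 0.0]
force: [0.8, 0.2, 0.3]
width: 0.478
```

Emit:
{"method": "jog_arm", "body": {"moves": [{"xyz": [0, 0, 0], "twist": [0, 0, 0], "grip": 0.3}, {"xyz": [0, 0, 0], "twist": [0, 0, 0], "grip": 0.3}]}}

```text
clock: 11.22
position: [0.4817, 0.0196, -0.0135]
ee_rot: [2.505, 1.896, 0.0]
force: [1.3, 0.2, 0.9]
width: 0.477
```

Width 0.477 = 44 mm: proper body grip. Both cameras agree on coupler→seal shift (0.0375, −0.208).

Emit:
{"method": "jog_arm", "body": {"moves": [{"xyz": [0, 0, -0.15], "twist": [0, 0, 0], "grip": 0.3}, {"xyz": [0, 0, -0.6], "twist": [0, 0, 0], "grip": 0.3}, {"xyz": [0, 0, -1.2], "twist": [0, 0, 0], "grip": 0.3}, {"xyz": [0, 0, -1.8], "twist": [0, 0, 0], "grip": 0.3}, {"xyz": [0, 0, -2.2], "twist": [0, 0, 0], "grip": 0.3}]}}

```text
clock: 11.85
position: [0.4815, 0.0197, 0.1202]
ee_rot: [2.505, 1.896, 0.001]
force: [0.9, 0.1, -4.7]
width: 0.48
```

Emit:
{"method": "jog_arm", "body": {"moves": [{"xyz": [-0.6, 0.3, 0], "twist": [0, 0, 0], "grip": 0.3}, {"xyz": [-1.3, 0.65, 0], "twist": [0, 0, 0], "grip": 0.3}, {"xyz": [-2.0, 1.0, 0], "twist": [0, 0, 0], "grip": 0.3}, {"xyz": [-2.7, 1.3, 0], "twist": [0, 0, 0], "grip": 0.3}, {"xyz": [-3.15, 1.55, 0], "twist": [0, 0, 0], "grip": 0.3}]}}

```text
clock: 12.48
position: [0.5188, -0.19, 0.1184]
ee_rot: [-2.507, -1.893, 0.002]
force: [-0.3, 0.5, -3.4]
width: 0.48
```

Emit:
{"method": "jog_arm", "body": {"moves": [{"xyz": [0, 0, 0], "twist": [0, 0, 0], "grip": 0.3}, {"xyz": [0, 0, 0], "twist": [0, 0, 0], "grip": 0.3}]}}

```text
clock: 12.72
position: [0.5192, -0.1866, 0.1183]
ee_rot: [-2.504, -1.896, 0.0]
force: [0.8, 0.4, -3.3]
width: 0.477
```

```bash
python3 go.py 0.5192 -0.1884 0.1 74.2
python3 - <<'E'
from h import *
o,_=state(); a=arm.get_image("scene");b=arm.get_image("side")
def cr(n,im,w=28):
    p=arm.camera_params(n);T=np.linalg.inv(p["T"]);q=p["mtx"]@(T[:3,:3]@np.array([.5192,-.1884,.11])+T[:3,3]);u,v=(q[:2]/q[2]).astype(int)
    print(n,u-w,v-w,400/2/w); return cv2.resize(im[v-w:v+w,u-w:u+w],(400,400),interpolation=cv2.INTER_CUBIC)
cv2.imwrite("pics/m5.png",np.hstack([cr("scene",a),cr("side",b)]))
E
```

```text
t 12.725 p [ 0.5192 -0.1866  0.1183] x [0.2713 0.9625 0.0007] y [ 0.9625 -0.2713 -0.001 ] z [-0.0008  0.001  -1.    ] F [ 0.7863  0.4254 -3.3317] w 0.47732782932449
xyz [-0.0296  0.008   0.3057] twist [-0.0059 -0.004   0.0058] J [ 0.592   0.4488 -0.4668  1.8241  0.2456  0.927  -0.2584] Fz [ 0.7863  0.4254 -3.3317]
t 12.725 p [ 0.5192 -0.1866  0.1183] x [0.2713 0.9625 0.0007] y [ 0.9625 -0.2713 -0.001 ] z [-0.0008  0.001  -1.    ] F [ 0.7863  0.4254 -3.3317] w 0.47732782932449
scene 134 161 7.142857142857143
side 267 112 7.142857142857143
```

View pics/m5.png

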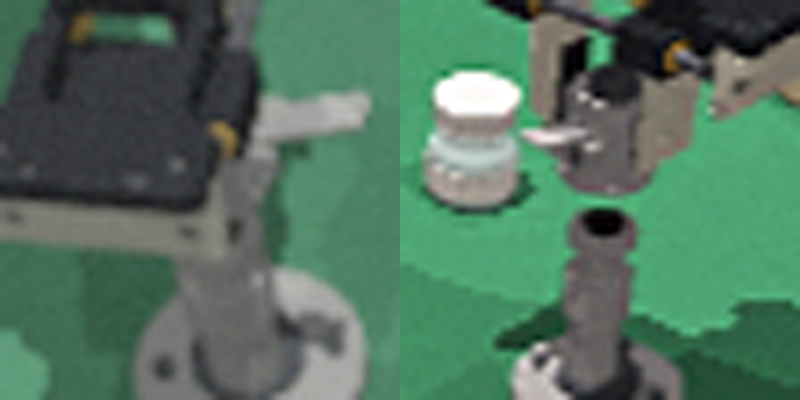

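Aligned sideways in both views (side: coupler axis ≈605, lip 603). Descend gently.

Emit:
{"method": "jog_arm", "body": {"moves": [{"xyz": [0, 0, 0.15], "twist": [0, 0, 0], "grip": 0.3}, {"xyz": [0, 0, 0.3], "twist": [0, 0, 0], "grip": 0.3}, {"xyz": [0, 0, 0.35], "twist": [0, 0, 0], "grip": 0.3}, {"xyz": [0, 0, 0.37], "twist": [0, 0, 0], "grip": 0.3}, {"xyz": [0, 0, 0.37], "twist": [0, 0, 0], "grip": 0.3}]}}

```text
clock: 13.45
position: [0.5199, -0.1875, 0.0963]
ee_rot: [2.505, 1.896, 0.0]
force: [-0.1, -0.6, -4.0]
width: 0.478
```

```bash
python3 go.py 0.5192 -0.1884 0.0885 74.2
```

```text
t 13.45 p [ 0.5199 -0.1875  0.0963] x [ 0.2718  0.9624 -0.    ] y [ 0.9624 -0.2718  0.0001] z [ 0.0001 -0.     -1.    ] F [-0.1407 -0.589  -3.9663] w 0.4784870812511584
xyz [-0.0166 -0.0066  0.1293] twist [0.0005 0.0001 0.0031] J [ 0.5832  0.4752 -0.4563  1.846   0.2646  0.8802 -0.2744] Fz [-0.1407 -0.589  -3.9663]
```

Emit:
{"method": "jog_arm", "body": {"moves": [{"xyz": [-0.015, -0.005, 0.03], "twist": [0, 0, 0], "grip": 0.3}, {"xyz": [-0.015, -0.005, 0.07], "twist": [0, 0, 0], "grip": 0.3}, {"xyz": [-0.015, -0.005, 0.1], "twist": [0, 0, 0], "grip": 0.3}, {"xyz": [-0.015, -0.005, 0.13], "twist": [0, 0, 0], "grip": 0.3}, {"xyz": [-0.015, -0.005, 0.13], "twist": [0, 0, 0], "grip": 0.3}]}}

```text
clock: 14.08
position: [0.5192, -0.1883, 0.0883]
ee_rot: [-2.505, -1.896, 0.0]
force: [-0.1, -0.3, -4.2]
width: 0.479
```

Emit:
{"method": "jog_arm", "body": {"moves": [{"xyz": [0, 0, 0.015], "twist": [0, 0, 0], "grip": 0.3}, {"xyz": [0, 0, 0.03], "twist": [0, 0, 0], "grip": 0.3}, {"xyz": [0, 0, 0.04], "twist": [0, 0, 0], "grip": 0.3}, {"xyz": [0, 0, 0.04], "twist": [0, 0, 0], "grip": 0.3}]}}

```text
clock: 14.58
position: [0.5192, -0.1883, 0.086]
ee_rot: [-2.505, -1.896, 0.0]
force: [0.3, -0.1, -3.9]
width: 0.48
```

Emit:
{"method": "jog_arm", "body": {"moves": [{"xyz": [0, 0, 0.015], "twist": [0, 0, 0], "grip": 0.3}, {"xyz": [0, 0, 0.025], "twist": [0, 0, 0], "grip": 0.3}, {"xyz": [0, 0, 0.025], "twist": [0, 0, 0], "grip": 0.3}]}}

```text
clock: 14.95
position: [0.5192, -0.1883, 0.0845]
ee_rot: [-2.505, -1.896, 0.0]
force: [-0.1, -0.3, -4.0]
width: 0.475
```

Emit:
{"method": "jog_arm", "body": {"moves": [{"xyz": [0, 0, 0.015], "twist": [0, 0, 0], "grip": 0.3}, {"xyz": [0, 0, 0.025], "twist": [0, 0, 0], "grip": 0.3}, {"xyz": [0, 0, 0.025], "twist": [0, 0, 0], "grip": 0.3}]}}

```text
clock: 15.32
position: [0.5192, -0.1883, 0.0829]
ee_rot: [-2.505, -1.896, 0.0]
force: [-0.2, -0.7, -4.2]
width: 0.479
```

Emit:
{"method": "jog_arm", "body": {"moves": [{"xyz": [0, 0, 0.015], "twist": [0, 0, 0], "grip": 0.3}, {"xyz": [0, 0, 0.03], "twist": [0, 0, 0], "grip": 0.3}, {"xyz": [0, 0, 0.045], "twist": [0, 0, 0], "grip": 0.3}, {"xyz": [0, 0, 0.05], "twist": [0, 0, 0], "grip": 0.3}]}}

```text
clock: 15.82
position: [0.5192, -0.1883, 0.0799]
ee_rot: [-2.505, -1.896, 0.0]
force: [-0.2, 0.7, -3.9]
width: 0.476
```

Emit:
{"method": "jog_arm", "body": {"moves": [{"xyz": [0, 0, 0.015], "twist": [0, 0, 0], "grip": 0.3}, {"xyz": [0, 0, 0.03], "twist": [0, 0, 0], "grip": 0.3}, {"xyz": [0, 0, 0.045], "twist": [0, 0, 0], "grip": 0.3}, {"xyz": [0, 0, 0.05], "twist": [0, 0, 0], "grip": 0.3}]}}

```text
clock: 16.32
position: [0.5192, -0.1883, 0.0769]
ee_rot: [-2.505, -1.896, 0.0]
force: [0.6, -0.9, -3.5]
width: 0.474
```

Emit:
{"method": "jog_arm", "body": {"moves": [{"xyz": [0, 0, 0.015], "twist": [0, 0, 0], "grip": 0.3}, {"xyz": [0, 0, 0.03], "twist": [0, 0, 0], "grip": 0.3}, {"xyz": [0, 0, 0.045], "twist": [0, 0, 0], "grip": 0.3}, {"xyz": [0, 0, 0.05], "twist": [0, 0, 0], "grip": 0.3}]}}

```text
clock: 16.82
position: [0.5192, -0.1883, 0.074]
ee_rot: [-2.505, -1.896, 0.0]
force: [-0.7, 0.7, -3.9]
width: 0.48
```

It is in the bore (rim ≈ 0.0875, no contact force). Continue.

Emit:
{"method": "jog_arm", "body": {"moves": [{"xyz": [0, 0, 0.03], "twist": [0, 0, 0], "grip": 0.3}, {"xyz": [0, 0, 0.06], "twist": [0, 0, 0], "grip": 0.3}, {"xyz": [0, 0, 0.09], "twist": [0, 0, 0], "grip": 0.3}, {"xyz": [0, 0, 0.12], "twist": [0, 0, 0], "grip": 0.3}, {"xyz": [0, 0, 0.14], "twist": [0, 0, 0], "grip": 0.3}]}}

```text
clock: 17.45
position: [0.5192, -0.1883, 0.0655]
ee_rot: [-2.505, -1.896, 0.0]
force: [-0.6, 0.2, -4.2]
width: 0.477
```

Emit:
{"method": "jog_arm", "body": {"moves": [{"xyz": [0, 0, 0.03], "twist": [0, 0, 0], "grip": 0.3}, {"xyz": [0, 0, 0.06], "twist": [0, 0, 0], "grip": 0.3}, {"xyz": [0, 0, 0.09], "twist": [0, 0, 0], "grip": 0.3}, {"xyz": [0, 0, 0.12], "twist": [0, 0, 0], "grip": 0.3}, {"xyz": [0, 0, 0.13], "twist": [0, 0, 0], "grip": 0.3}]}}

```text
clock: 18.08
position: [0.5191, -0.1883, 0.0577]
ee_rot: [-2.505, -1.896, 0.0]
force: [1.3, -0.7, -3.4]
width: 0.477
```

Emit:
{"method": "jog_arm", "body": {"moves": [{"xyz": [0, 0, 0.015], "twist": [0, 0, 0], "grip": 0.3}, {"xyz": [0, 0, 0.03], "twist": [0, 0, 0], "grip": 0.3}, {"xyz": [0, 0, 0.04], "twist": [0, 0, 0], "grip": 0.3}, {"xyz": [0, 0, 0.04], "twist": [0, 0, 0], "grip": 0.3}]}}

```text
clock: 18.58
position: [0.5192, -0.1883, 0.0554]
ee_rot: [-2.505, -1.896, 0.0]
force: [-0.7, -0.2, -5.2]
width: 0.476
```

Emit:
{"method": "jog_arm", "body": {"moves": [{"xyz": [0, 0, 0.015], "twist": [0, 0, 0], "grip": 0.3}, {"xyz": [0, 0, 0.03], "twist": [0, 0, 0], "grip": 0.3}, {"xyz": [0, 0, 0.03], "twist": [0, 0, 0], "grip": 0.3}]}}

```text
clock: 18.95
position: [0.5194, -0.1883, 0.0538]
ee_rot: [2.505, 1.896, 0.0]
force: [-0.3, 0.1, -0.1]
width: 0.481
```

Emit:
{"method": "jog_arm", "body": {"moves": [{"xyz": [0, 0, 0.01], "twist": [0, 0, 0], "grip": 0.3}, {"xyz": [0, 0, 0.01], "twist": [0, 0, 0], "grip": 0.3}]}}

```text
clock: 19.2
position: [0.5194, -0.1884, 0.0532]
ee_rot: [2.505, 1.895, 0.0]
force: [-1.6, 0.5, 1.4]
width: 0.474
```

Resting on the seal (Fz back to ~0, rim ≈ 0.0667). Release, lift, turn 90°.

Emit:
{"method": "jog_arm", "body": {"moves": [{"xyz": [0, 0, 0], "twist": [0, 0, 0], "grip": 0}, {"xyz": [0, 0, 0], "twist": [0, 0, 0], "grip": -0.5}, {"xyz": [0, 0, 0], "twist": [0, 0, 0], "grip": -0.8}, {"xyz": [0, 0, 0], "twist": [0, 0, 0], "grip": -0.8}]}}

```text
clock: 19.7
position: [0.5193, -0.1883, 0.053]
ee_rot: [2.505, 1.896, 0.0]
force: [-0.0, 0.1, -0.1]
width: 0.776
```

Emit:
{"method": "jog_arm", "body": {"moves": [{"xyz": [0, 0, -0.1], "twist": [0, 0, 0], "grip": -1}, {"xyz": [0, 0, -0.5], "twist": [0, 0, 0], "grip": -1}, {"xyz": [0, 0, -1.0], "twist": [0, 0, 0], "grip": -1}, {"xyz": [0.04, 0, -1.3], "twist": [0, 0, 0], "grip": -1}, {"xyz": [0.04, 0, -1.3], "twist": [0, 0, 0], "grip": -1}]}}

```text
clock: 20.32
position: [0.521, -0.186, 0.1326]
ee_rot: [2.503, 1.894, 0.003]
force: [-0.5, 0.3, 0.3]
width: 1.003
```

Emit:
{"method": "jog_arm", "body": {"moves": [{"xyz": [0, 0, 0], "twist": [0, 0, -0.9], "grip": -1}, {"xyz": [0, 0, 0], "twist": [0, 0, -1.8], "grip": -1}, {"xyz": [0, 0, 0], "twist": [0, 0, -2.7], "grip": -1}, {"xyz": [0, 0, 0], "twist": [0, 0, -3.6], "grip": -1}, {"xyz": [0, 0, 0], "twist": [0, 0, -4.5], "grip": -1}]}}

```text
clock: 20.95
position: [0.5192, -0.186, 0.13]
ee_rot: [-1.581, -2.713, 0.0]
force: [-0.0, -0.4, -0.9]
width: 0.997
```

Emit:
{"method": "jog_arm", "body": {"moves": [{"xyz": [0, 0, 0], "twist": [0, 0, -0.9], "grip": -1}, {"xyz": [0, 0, 0], "twist": [0, 0, -1.8], "grip": -1}, {"xyz": [0, 0, 0], "twist": [0, 0, -2.7], "grip": -1}, {"xyz": [0, 0, 0], "twist": [0, 0, -3.6], "grip": -1}, {"xyz": [0, 0, 0], "twist": [0, 0, -4.5], "grip": -1}]}}

```text
clock: 21.58
position: [0.5193, -0.186, 0.13]
ee_rot: [-0.423, -3.112, -0.001]
force: [-0.2, -0.4, 0.2]
width: 1.002
```

Emit:
{"method": "jog_arm", "body": {"moves": [{"xyz": [0, 0, 0], "twist": [0, 0, 0], "grip": -1}, {"xyz": [0, 0, 0], "twist": [0, 0, 0], "grip": -1}]}}

```text
clock: 21.82
position: [0.5195, -0.186, 0.1305]
ee_rot: [-0.436, -3.11, -0.0]
force: [0.3, 0.1, -0.1]
width: 0.998
```

```bash
python3 go.py 0.5201 -0.186 0.1 164.2;  python3 - <<'E'
from h import *
a=arm.get_image("wrist")
cv2.imwrite("pics/w6.png",cv2.resize(a[70:280,110:390],(800,600),interpolation=cv2.INTER_CUBIC))
E
```

```text
t 21.825 p [ 0.5195 -0.186   0.1305] x [-0.9614  0.2751  0.0008] y [0.2751 0.9614 0.0002] z [-0.0007  0.0004 -1.    ] F [ 0.3325  0.1191 -0.0841] w 0.9977243382671027
xyz [-0.0092  0.0026  0.5085] twist [ 0.0011 -0.0045 -0.0171] J [ 0.847   0.5317 -0.8505  1.7906  0.4599  1.0312  1.1131] Fz [ 0.3325  0.1191 -0.0841]
```

View pics/w6.png

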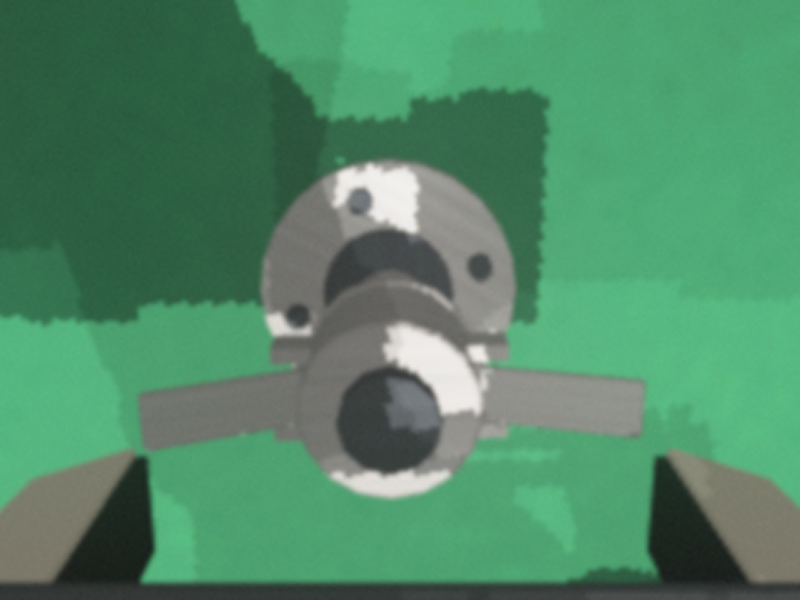

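Wrist view: stub column 389, arm tips mid 392, jaw mid 401 → coupler ~2.3 mm toward tool −y; arms still raised, aligned with the jaws within ~1.5°. Correct and press down.

Emit:
{"method": "jog_arm", "body": {"moves": [{"xyz": [0, -0.04, 0], "twist": [0, 0, 0], "grip": -0.54}, {"xyz": [0, -0.04, 0.2], "twist": [0, 0, 0], "grip": -0.54}, {"xyz": [0, -0.04, 0.4], "twist": [0, 0, 0], "grip": -0.54}, {"xyz": [0, -0.04, 0.55], "twist": [0, 0, 0], "grip": -0.54}, {"xyz": [0, -0.04, 0.55], "twist": [0, 0, 0], "grip": -0.54}], "force": 20}}

```text
clock: 22.5
position: [0.5186, -0.1881, 0.097]
ee_rot: [-0.43, -3.11, -0.001]
force: [0.3, -0.4, 0.9]
width: 0.768
```

Emit:
{"method": "jog_arm", "body": {"moves": [{"xyz": [0, 0, 0.03], "twist": [0, 0, 0], "grip": -0.54}, {"xyz": [0, 0, 0.06], "twist": [0, 0, 0], "grip": -0.54}, {"xyz": [0, 0, 0.09], "twist": [0, 0, 0], "grip": -0.54}, {"xyz": [0, 0, 0.12], "twist": [0, 0, 0], "grip": -0.54}, {"xyz": [0, 0, 0.12], "twist": [0, 0, 0], "grip": -0.54}]}}

```text
clock: 23.12
position: [0.5191, -0.1884, 0.0907]
ee_rot: [-0.431, -3.112, 0.0]
force: [0.3, -0.2, 0.2]
width: 0.771
```

Emit:
{"method": "jog_arm", "body": {"moves": [{"xyz": [0, 0, 0.02], "twist": [0, 0, 0], "grip": -0.54}, {"xyz": [0, 0, 0.04], "twist": [0, 0, 0], "grip": -0.54}, {"xyz": [0, 0, 0.06], "twist": [0, 0, 0], "grip": -0.54}, {"xyz": [0, 0, 0.08], "twist": [0, 0, 0], "grip": -0.54}, {"xyz": [0, 0, 0.1], "twist": [0, 0, 0], "grip": -0.54}]}}

```text
clock: 23.75
position: [0.5192, -0.1883, 0.0847]
ee_rot: [0.431, 3.112, -0.0]
force: [0.8, 0.3, -1.0]
width: 0.771
```

Emit:
{"method": "jog_arm", "body": {"moves": [{"xyz": [0, 0, 0.02], "twist": [0, 0, 0], "grip": -0.54}, {"xyz": [0, 0, 0.04], "twist": [0, 0, 0], "grip": -0.54}, {"xyz": [0, 0, 0.06], "twist": [0, 0, 0], "grip": -0.54}, {"xyz": [0, 0, 0.08], "twist": [0, 0, 0], "grip": -0.54}]}}

```text
clock: 24.25
position: [0.5193, -0.1884, 0.08]
ee_rot: [0.431, 3.112, -0.0]
force: [0.5, -0.4, 1.2]
width: 0.771
```

Emit:
{"method": "jog_arm", "body": {"moves": [{"xyz": [0, 0, 0.02], "twist": [0, 0, 0], "grip": -0.54}, {"xyz": [0, 0, 0.04], "twist": [0, 0, 0], "grip": -0.54}, {"xyz": [0, 0, 0.06], "twist": [0, 0, 0], "grip": -0.54}, {"xyz": [0, 0, 0.08], "twist": [0, 0, 0], "grip": -0.54}]}}

```text
clock: 24.75
position: [0.5198, -0.1888, 0.0761]
ee_rot: [0.431, 3.111, -0.002]
force: [-2.2, -1.4, 12.4]
width: 0.77
```

Emit:
{"method": "jog_arm", "body": {"moves": [{"xyz": [0, 0, 0.02], "twist": [0, 0, 0], "grip": -0.54}, {"xyz": [0, 0, 0.04], "twist": [0, 0, 0], "grip": -0.54}, {"xyz": [0, 0, 0.06], "twist": [0, 0, 0], "grip": -0.54}, {"xyz": [0, 0, 0.08], "twist": [0, 0, 0], "grip": -0.54}]}}

```text
clock: 25.25
position: [0.5206, -0.1882, 0.0721]
ee_rot: [0.43, 3.109, -0.001]
force: [-2.6, 0.6, 16.7]
width: 0.769
```

```bash
python3 -c "
from h import *
o=arm.observe();print(o['position'],o['force'],o['ft_torque'])"
```

```text
[ 0.5206 -0.1882  0.0721] [-2.6391  0.6206 16.7147] [0.1037 0.4012 0.0044]
```

Emit:
{"method": "jog_arm", "body": {"moves": [{"xyz": [0, 0, 0.02], "twist": [0, 0, 0], "grip": -0.54}, {"xyz": [0, 0, 0.04], "twist": [0, 0, 0], "grip": -0.54}, {"xyz": [0, 0, 0.06], "twist": [0, 0, 0], "grip": -0.54}, {"xyz": [0, 0, 0.08], "twist": [0, 0, 0], "grip": -0.54}, {"xyz": [0, 0, 0.1], "twist": [0, 0, 0], "grip": -0.54}]}}

```text
clock: 25.88
position: [0.521, -0.1886, 0.0664]
ee_rot: [0.431, 3.108, -0.002]
force: [-2.0, -1.4, 18.7]
width: 0.769
```

Emit:
{"method": "jog_arm", "body": {"moves": [{"xyz": [0, 0, 0.02], "twist": [0, 0, 0], "grip": -0.54}, {"xyz": [0, 0, 0.04], "twist": [0, 0, 0], "grip": -0.54}, {"xyz": [0, 0, 0.06], "twist": [0, 0, 0], "grip": -0.54}, {"xyz": [0, 0, 0.08], "twist": [0, 0, 0], "grip": -0.54}, {"xyz": [0, 0, 0.1], "twist": [0, 0, 0], "grip": -0.54}]}}

```text
clock: 26.5
position: [0.5209, -0.1888, 0.0599]
ee_rot: [0.431, 3.108, -0.001]
force: [0.7, -1.3, 10.6]
width: 0.775
```

```bash
python3 -c "
from h import *
o=arm.observe();print(o['position'],o['force'],o['ft_torque'])"
```

```text
[ 0.5209 -0.1888  0.0599] [ 0.6765 -1.2989 10.6417] [-0.259  -0.1229 -0.0175]
```

Emit:
{"method": "jog_arm", "body": {"moves": [{"xyz": [0, 0, 0.025], "twist": [0, 0, 0], "grip": -0.54}, {"xyz": [0, 0, 0.05], "twist": [0, 0, 0], "grip": -0.54}, {"xyz": [0, 0, 0.075], "twist": [0, 0, 0], "grip": -0.54}, {"xyz": [0, 0, 0.1], "twist": [0, 0, 0], "grip": -0.54}, {"xyz": [0, 0, 0.1], "twist": [0, 0, 0], "grip": -0.54}]}}

```text
clock: 27.12
position: [0.521, -0.1885, 0.0537]
ee_rot: [0.43, 3.109, -0.001]
force: [0.1, -1.3, 11.1]
width: 0.771
```

Emit:
{"method": "jog_arm", "body": {"moves": [{"xyz": [0, 0, 0.025], "twist": [0, 0, 0], "grip": -0.54}, {"xyz": [0, 0, 0.05], "twist": [0, 0, 0], "grip": -0.54}, {"xyz": [0, 0, 0.075], "twist": [0, 0, 0], "grip": -0.54}, {"xyz": [0, 0, 0.1], "twist": [0, 0, 0], "grip": -0.54}, {"xyz": [0, 0, 0.1], "twist": [0, 0, 0], "grip": -0.54}]}}

```text
clock: 27.75
position: [0.5207, -0.1884, 0.0474]
ee_rot: [0.431, 3.109, -0.0]
force: [0.5, -1.0, 8.7]
width: 0.774
```

```bash
python3 -c "
from h import *
o=arm.observe();print(o['position'],o['force'],o['ft_torque'])"
```

```text
[ 0.5207 -0.1884  0.0474] [ 0.5198 -0.9538  8.7298] [-0.0326 -0.3062 -0.0103]
```

Emit:
{"method": "jog_arm", "body": {"moves": [{"xyz": [0, 0, 0.025], "twist": [0, 0, 0], "grip": -0.54}, {"xyz": [0, 0, 0.05], "twist": [0, 0, 0], "grip": -0.54}, {"xyz": [0, 0, 0.075], "twist": [0, 0, 0], "grip": -0.54}, {"xyz": [0, 0, 0.1], "twist": [0, 0, 0], "grip": -0.54}, {"xyz": [0, 0, 0.12], "twist": [0, 0, 0], "grip": -0.54}]}}

```text
clock: 28.38
position: [0.5202, -0.1884, 0.0399]
ee_rot: [0.431, 3.11, -0.0]
force: [0.7, -1.0, 5.3]
width: 0.772
```

Emit:
{"method": "jog_arm", "body": {"moves": [{"xyz": [0, 0, 0], "twist": [0, 0, 0], "grip": -0.45}, {"xyz": [0, 0, 0], "twist": [0, 0, 0], "grip": -0.4}, {"xyz": [0, 0, 0], "twist": [0, 0, 0], "grip": -0.35}, {"xyz": [0, 0, 0], "twist": [0, 0, 0], "grip": -0.35}], "force": 20}}

```text
clock: 28.88
position: [0.5191, -0.1883, 0.0387]
ee_rot: [-0.431, -3.112, -0.0]
force: [3.9, -0.7, -8.0]
width: 0.672
```

```bash
python3 -c "
from h import *
o=arm.observe();print(o['position'],o['force'],o['ft_torque'])"
```

```text
[ 0.5191 -0.1883  0.0387] [ 3.9033 -0.723  -7.9901] [-0.1501 -0.9935  0.0646]
```

Emit:
{"method": "jog_arm", "body": {"moves": [{"xyz": [0, 0, 0], "twist": [0, 0, 0], "grip": -0.3}, {"xyz": [0, 0, 0], "twist": [0, 0, 0], "grip": -0.25}, {"xyz": [0, 0, 0], "twist": [0, 0, 0], "grip": -0.2}, {"xyz": [0, 0, 0], "twist": [0, 0, 0], "grip": -0.15}, {"xyz": [0, 0, 0], "twist": [0, 0, 0], "grip": -0.15}], "force": 25}}

```text
clock: 29.5
position: [0.5183, -0.1884, 0.0382]
ee_rot: [-0.431, -3.11, -0.0]
force: [4.7, -1.8, -20.0]
width: 0.618
```

Emit:
{"method": "jog_arm", "body": {"moves": [{"xyz": [0, 0, 0], "twist": [0, 0, 0], "grip": -0.1}, {"xyz": [0, 0, 0], "twist": [0, 0, 0], "grip": -0.1}, {"xyz": [0, 0, 0], "twist": [0, 0, 0], "grip": -0.1}, {"xyz": [0, 0, 0], "twist": [0, 0, 0], "grip": -0.1}]}}

```text
clock: 30.0
position: [0.5183, -0.1884, 0.0382]
ee_rot: [-0.431, -3.11, -0.0]
force: [5.4, -1.4, -20.7]
width: 0.618
```

```bash
python3 -c "
from h import *
o=arm.observe();print(o['position'],o['force'],o['ft_torque'],o['width'])"
```

```text
[ 0.5183 -0.1884  0.0382] [  5.4352  -1.4265 -20.738 ] [-0.2445 -1.2126  0.0035] 0.6178587177877115
```

Width 0.618 = 56.9 mm: arms home. Relieve the vertical drag, squeeze once more, then open.

Emit:
{"method": "jog_arm", "body": {"moves": [{"xyz": [0.01, 0, 0.02], "twist": [0, 0, 0], "grip": -0.1}, {"xyz": [0.01, 0, 0.03], "twist": [0, 0, 0], "grip": -0.1}, {"xyz": [0.01, 0, 0.03], "twist": [0, 0, 0], "grip": -0.1}, {"xyz": [0.01, 0, 0.03], "twist": [0, 0, 0], "grip": -0.1}], "force": 30}}

```text
clock: 30.5
position: [0.5186, -0.1884, 0.0377]
ee_rot: [0.431, 3.112, -0.001]
force: [-0.4, -3.6, -3.1]
width: 0.616
```

Emit:
{"method": "jog_arm", "body": {"moves": [{"xyz": [0, 0, 0], "twist": [0, 0, 0], "grip": -0.4}, {"xyz": [0, 0, 0], "twist": [0, 0, 0], "grip": -0.7}, {"xyz": [0, 0, 0], "twist": [0, 0, 0], "grip": -0.8}, {"xyz": [0, 0, 0], "twist": [0, 0, 0], "grip": -0.8}]}}

```text
clock: 31.0
position: [0.5187, -0.188, 0.0375]
ee_rot: [0.431, 3.112, 0.0]
force: [0.4, 0.3, 0.2]
width: 0.894
```

Emit:
{"method": "jog_arm", "body": {"moves": [{"xyz": [0, 0, -0.1], "twist": [0, 0, 0], "grip": -0.8}, {"xyz": [0, 0, -0.5], "twist": [0, 0, 0], "grip": -0.8}, {"xyz": [0, 0, -1.2], "twist": [0, 0, 0], "grip": -0.8}, {"xyz": [0, 0, -2.0], "twist": [0, 0, 0], "grip": -0.8}, {"xyz": [0, 0, -2.0], "twist": [0, 0, 0], "grip": -0.8}]}}

```text
clock: 31.62
position: [0.5212, -0.1881, 0.1614]
ee_rot: [0.43, 3.105, -0.002]
force: [-0.3, -0.7, -0.7]
width: 0.9
```

Run:
```python
from h import *
state(); w=arm.get_image("wrist"); b=arm.get_image("side")
def cr(n,im,w=28):
    p=arm.camera_params(n);T=np.linalg.inv(p["T"]);q=p["mtx"]@(T[:3,:3]@np.array([.5192,-.1884,.08])+T[:3,3]);u,v=(q[:2]/q[2]).astype(int)
    return cv2.resize(im[v-w:v+w,u-w:u+w],(400,400),interpolation=cv2.INTER_CUBIC)
cv2.imwrite("pics/m7.png",np.hstack([cv2.resize(w[60:260,150:350],(400,400),interpolation=cv2.INTER_CUBIC),cr("side",b)]))
```

```text
t 31.625 p [ 0.5212 -0.1881  0.1614] x [-0.9624  0.2717 -0.0066] y [ 0.2717  0.9624 -0.0001] z [ 0.0064 -0.0019 -1.    ] F [-0.2988 -0.7153 -0.7374] w 0.8995115113138004
```

View pics/m7.png

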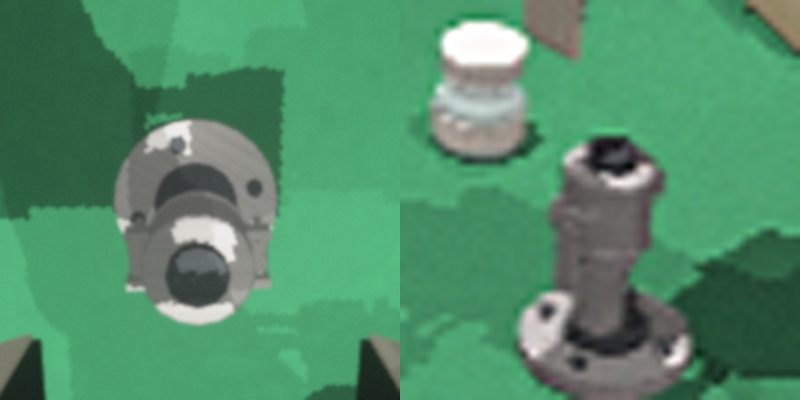

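Both arms hang against the sides, the coupler stands upright on the outlet and the jaws are clear. Let it settle, then hand in.

Emit:
{"method": "jog_arm", "body": {"moves": [{"xyz": [0, 0, 0], "twist": [0, 0, 0], "grip": -0.8}, {"xyz": [0, 0, 0], "twist": [0, 0, 0], "grip": -0.8}]}}

```text
clock: 31.98
position: [0.518, -0.188, 0.1564]
ee_rot: [-0.43, -3.11, -0.001]
force: [1.0, 1.1, -0.3]
width: 0.904
```

```bash
python3 -c "
from h import *
state(); print(arm.sign_off())"
```

```text
t 31.975 p [ 0.518  -0.188   0.1564] x [-0.9624  0.2716  0.0018] y [0.2716 0.9624 0.0002] z [-0.0017  0.0007 -1.    ] F [ 0.995   1.0926 -0.3191] w 0.9042642360733261
the job is handed in; nothing more can be done
None
```

The coupler is on the outlet with both cam arms closed against its sides, and I handed the job in at 32 s of the 72 s allowed. The sign-off reports no verdict.

**What I did:** I gripped the coupler by its 44 mm body and lowered it slowly. It dropped over the lip at the first try, so no sliding search was needed, and it came to rest on the seal with its rim at about 67 mm. I released it, lifted clear and turned the gripper 90°. Then I pressed both arms down together with less than 20 N in the readings and closed the fingers on them at 25 to 30 N.

**Last checks:**
- **Arms home:** with the fingers closed on the arms, the opening read 0.617, or 56.8 mm, against 57 mm expected.
- **Final picture:** the coupler stands upright, both arms hang against its sides and the jaws are clear of it.
- **Final force:** about zero.
- **Not measured:** the seal squeeze and the exact arm angles. I infer them from the finger opening and the picture.

**What disagreed:**
- **Fingertip position:** in practice the fingertips sit about 36 mm further back than `arm.tips_ahead` says. My first grip therefore caught the 24 mm stub. I saw this from the opening of 0.24 and the wrist view, set the coupler back on the bench and gripped it again. Touching down read 31 N on the bench.
- **Drag while closing:** the fingers pulled up on the arms with about 20 N. I relieved this before the final squeeze.

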